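# Send an order out past the wafer tin

### The job

Push the steel tray with its ice cream tub along the counter and through the narrow gap between the wafer tin and the napkin canister, until the whole tray is out on the bell's side of the canister; then ring the call bell by pressing its knob all the way down, and let go of it. Work with the fingertips only: the tray is slid, not flung or lifted, the tub rides on it upright and untouched, and the tumbler, the jar and the order book stay where they are.

Things in the scene. Friction and masses are not known exactly. Their poses are not given: they have to be found in the camera images.
- tray: loose rectangular stainless serving tray, mirror steel, 110 mm wide (its x) by 150 mm long (its y) over all, corners rounded to 20 mm, 3 mm floor inside an upright rim that is 18 mm high and 3 mm thick; 0.18 to 0.29 kg, slides easily on the counter. Origin: centre of its underside (on the counter, z = 0); z up. It starts on the robot's right, its length roughly along the way to go, and carries the tub.
- tub: loose lidded paper ice cream tub, pink with a white band and a white lid, 70 mm across the lid, 60 mm at the foot, 55 mm high, 0.08 to 0.17 kg, standing near the middle of the tray's floor (not fastened; it may slide up to the rim). Origin: centre of its underside, 3 mm above the counter; z up.
- tin: heavy open aluminium wafer tin in front of the robot, it does not budge: 190 mm (its x) by 240 mm (its y) by 80 mm high, full of wafers. Origin: centre of its underside; z up. Its long far wall (95 mm along +x from the origin, parallel to its y) is one side of the gap. The tray's way runs along the tin's +y, with the robot's right at -y and the bell's side at +y.
- canister: heavy round stainless canister packed with white paper napkins, it does not budge: 100 mm across, 80 mm high, standing beyond the tin's long far wall. Origin: centre of its underside; z up; its x and y axes are parallel to the tin's. The gap between the tin's far wall and the canister's nearest point is 117 to 121 mm wide, for the 110 mm tray.
- bell_knob (a point): top centre of the press knob of the call bell, 60 mm above the counter when up: a chromed dome 77 mm across on a black foot 84 mm across, fixed to the counter beyond the gap on the robot's left. The knob is 17 mm across and stands clear above the dome (dome top 45 mm high).
- bell_plunger (a joint): travel of the bell's knob: 0 up, 0.005 m fully down; a spring brings it back; 0.9 N starts it, 3.2 N holds it fully down. It counts as rung beyond 0.0035 m.
- tumbler: loose steel tumbler, 68 mm across the rim, 85 mm high, empty; origin: centre of its underside. Leave alone.
- jar: loose amber glass jar with a red cap, 54 mm across, 75 mm high; origin: centre of its underside. Leave alone.
- order_book: loose order book with blue cover and red spine, 75 by 115 mm, 15 mm thick, lying flat; origin: centre of its underside. Leave alone.
Mind the look-alikes: they are no part of the job. There is more than one size of the tray; the one meant has the size given above.

How it is judged:
By the outcome, as a careful person would: the job done as asked, in the order asked, and still so for the second after the job is handed in, with the robot touching nothing.
It also fails if it takes over 67 s, if anything falls off the work surface, if the arm or the gripper's body presses on something with over 40 N, if the wrist force passes 120 N, or if a joint passes its speed limit or range.

### The arm

A 6-joint arm with a two-finger parallel gripper is mounted at the origin on the work surface. World frame = base frame: x ahead of the robot, y to its left, z up, the work surface at z = 0. Lengths are in m, angles in degrees, forces in N, time in s.
With the tool pointing down it reaches from about 0.35 to 0.925 m from the base axis. Payload 6.4 kg.
Tool frame: the origin (TCP) lies on the centre line of the jaws, within the pads' length; the fingertips stand 17 mm ahead of it and the grasp point (between the pads) lies 2 mm behind it; z points along the fingers, y is the line along which they close (so a half turn about z gives the same grasp; the last joint's range is limited). The gripper opens to 85 mm and grips with 20 to 120 N. Pads are 22 mm wide; open, the fingers measure 114 mm over their backs; the gripper's body (76 mm by 85 mm) begins 54 mm behind the grasp point. The pads swing forward as they close: fully open they stand 13 mm farther back than shut.
Start: joints at [-73.402, 14.043, 89.255, -0, 76.702, -9.975], TCP at [0.291, -0.581, 0.248] pointing down, gripper open.
Joint ranges: [-179.41, 179.41], [-58.25, 129.5], [7.25, 145.43], [-54.29, 234.29], [11.92, 165.04], [-157.13, 157.13]. Speed limits (degrees/s): [147.25, 147.25, 180, 180, 180, 180].

### API

Orientations are given as [roll, pitch, yaw] about the fixed x, y, z axes, in that order (R = Rz(yaw) Ry(pitch) Rx(roll)).
In Python, from workcell import env, imaging, job gives the robot as it stands. The module is installed in compiled form; this text tells all that it offers.
- The arm moves only by the shell command python3 -m crank 'ROWS' [OPENING] [FORCE]. ROWS is JSON, a list of rows, each a list of 2 entries, a list of its own where there are three numbers: the shift along the world's x, y, z in mm, then the turn about the world's z in degrees. A call has 1 to 20 rows; each row shifts and turns the commanded pose from where the row before left it; what a row does not reach is not made up. A row lasts 1/12 s, in which the tool goes at most 41.7 mm and 7.16 degrees, less where a joint would pass 70% of its speed; a pose out of reach is approached as far as the arm can. A call with a gripper value outside its range is refused whole. OPENING is the closure in counts, from 0 (fully open) to 255 (shut), set as the call begins (- or left out, the last holds). The fingers move at their own pace and stop on an object; FORCE is the grip in N (left out, the last holds). Time passes only in rows, so rows that do not move let the fingers close. It gives the time, the measured TCP pose, the force, the opening and the grip force at its end, in the units of the state.
- env.observe(): the state, without advancing time (a new reading comes with each control period).
- imaging.read_camera(name): name is "side" or "top" or "wrist"; returns the picture (400x640x3 uint8, red, green, blue); there is no depth.
- imaging.camera_params(name): a dict with "fov_y" (degrees; the focal length in pixels is half the picture's height over the tangent of half this angle, whatever the lens; pixels are square), "cx", "cy" (the principal point, pixels), "xyz" and "attitude" of the camera in the world. Camera axes: x right, y up, looking along -z (the intrinsics and any distortion apply to the point x, -y, -z); pixel columns grow to the right and rows downward; lengths in m; the calibration is good to about 2 mm. The wrist camera is an equidistant fisheye: a pixel r from the principal point sees the ray r / f radians off the axis. A picture is of the moment at which its call begins: read the wrist's pose just before it. camera_params takes no time and is no camera call; for the wrist camera it gives the pose at the moment of the call.
- job.sign_off(): hands the job in; it is judged then, once.
The state is a dict: "t": time; "joint_pos": joint angles; "qvel": joint speeds; "joint_torque": joint torques, N m; "ee_pos": TCP position; "tool_rot": TCP orientation; "ft_force": force on the tool from outside, world axes, zero at the start; "wrist_torque": the same for the moment, N m; "finger_gap": finger opening in m; "finger_force": force on a finger pad.
Only numpy, scipy, OpenCV 4.12 (cv2) and the standard library are available. Lean on these libraries where they do the work, as an engineer would, in place of code of your own. Each camera call takes 0.05 s, during which the arm holds its last target. There are 200 camera calls.

## Working session

There is one attempt and no reset: what is moved stays moved. The work goes in short steps, Python scripts to look and compute and a shell command to move; the robot and the scene stay as the last step left them, time stands still between calls to the robot, and variables do not carry over. Pictures are saved under pics/ and viewed, at most 10 in all, crops included, and the job is handed in when it is done.

```bash
mkdir -p pics; cat > h.py <<'E'
import numpy as np,cv2
from scipy.spatial.transform import Rotation as R
from workcell import env,imaging,job
def cam(n):
    p=imaging.camera_params(n); return p
def ray(p,uv):
    f=200/np.tan(np.radians(p['fov_y'])/2)
    d=np.array([(uv[0]-p['cx'])/f,-(uv[1]-p['cy'])/f,-1.]) 
    return np.array(p['xyz']),R.from_euler('xyz',p['attitude'],degrees=True).as_matrix()@d
def onz(p,uv,z):
    o,d=ray(p,uv); return (o+d*(z-o[2])/d[2])[:2]
def proj(p,X):
    f=200/np.tan(np.radians(p['fov_y'])/2)
    c=R.from_euler('xyz',p['attitude'],degrees=True).as_matrix().T@(np.array(X)-np.array(p['xyz']))
    return np.array([p['cx']+f*c[0]/-c[2],p['cy']-f*c[1]/-c[2]])
def save(n,name):
    im=imaging.read_camera(n); cv2.imwrite(f'pics/{name}.png',im[:,:,::-1]); return im
E
python3 - <<'E'
from h import *
for n in('top','side','wrist'): print(n,cam(n))
print(env.observe())
save('top','top0');save('side','side0')
E
```

```text
top {'fov_y': 45.10260320955709, 'cx': 314.50639564250014, 'cy': 198.01122171524415, 'xyz': array([ 0.3458137 , -0.10223754,  1.6671889 ]), 'attitude': array([ 6.87880047e+00, -8.33986143e-02, -9.13109403e+01])}
side {'fov_y': 54.75213964634391, 'cx': 320.85068002569466, 'cy': 198.23319635628607, 'xyz': array([0.45969483, 0.95555091, 0.8144799 ]), 'attitude': array([  54.97513132,   -1.1814897 , -174.35960709])}
wrist {'fov_y': 65.70646984690485, 'cx': 318.0247801033485, 'cy': 198.25493736645564, 'xyz': array([ 0.35381045, -0.54957845,  0.37310898]), 'attitude': array([-15.96444815,   0.1229512 , -63.43681993])}
{'t': 0.0, 'joint_pos': array([-7.34030906e+01,  1.40838028e+01,  8.93249404e+01, -3.64308456e-04,
        7.67025005e+01, -9.97453626e+00]), 'qvel': array([ 0.02568144, -0.02160114, -0.06199549,  0.04058113,  0.02018022,
       -0.07412671]), 'joint_torque': array([-1.55144127e-03, -4.29502022e+01, -3.26130152e+01, -1.96077094e-04,
        5.39351677e-03,  6.37408590e-06]), 'ee_pos': array([ 0.29061129, -0.58082635,  0.24718355]), 'tool_rot': array([-1.79890376e+02, -1.89195613e-02,  2.65715117e+01]), 'ft_force': array([-0.14702652, -0.86099392, -0.55919473]), 'wrist_torque': array([-0.0204513 , -0.00124418,  0.02012448]), 'finger_force': 0.0, 'finger_gap': 0.08563515318689076}
```

View pics/top0.png

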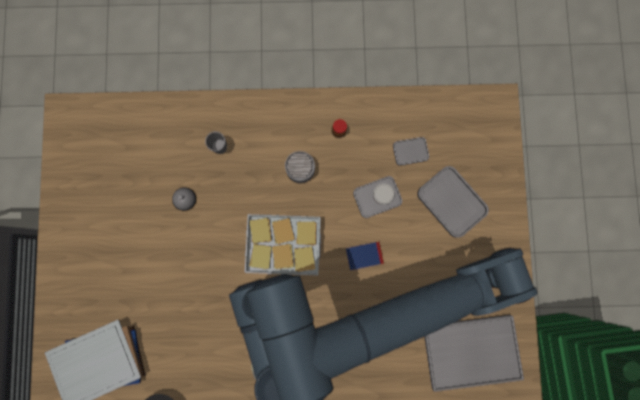

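View pics/side0.png

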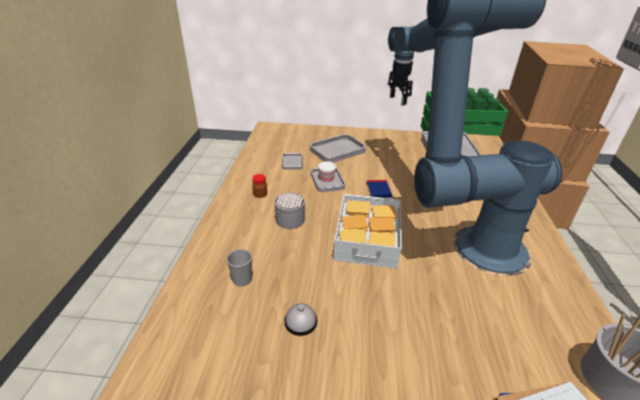

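Top view: the tub tray is at (378,196), with other trays at (410,151, small), (452,201, large) and (475,352, larger). The tin is at (284,244), canister (301,167), bell (184,198), tumbler (217,143), jar (340,128) and book (366,255). At about 290 px/m the meant tray should be about 43x32 px. The one at (378,196), carrying the tub, fits. I'll confirm that in an enlarged crop.

```bash
python3 - <<'E'
from h import *
im=np.mean([save('top','t%d'%i).astype(float) for i in range(4)],0).astype(np.uint8)
cv2.imwrite('pics/avg.png',im[:,:,::-1])
c=cv2.resize(im[115:285,165:435],(794,500),interpolation=cv2.INTER_CUBIC)
cv2.imwrite('pics/crop.png',c[:,:,::-1])
p=cam('top')
hsv=cv2.cvtColor(im,cv2.COLOR_RGB2HSV)
m=((hsv[...,1]<75)).astype(np.uint8)*255
m[:100]=0;m[282:]=0;m[:,:60]=0;m[:,505:]=0
cs,_=cv2.findContours(m,cv2.RETR_EXTERNAL,cv2.CHAIN_APPROX_NONE)
for k in cs:
    if cv2.contourArea(k)<150: continue
    r=cv2.minAreaRect(k); b=cv2.boxPoints(r)
    print(np.round(r[0],1),np.round(r[1],1),round(r[2],1),'z.018 box',[np.round(onz(p,q,.018),3).tolist() for q in b],'z.08 c',np.round(onz(p,r[0],.08),3))
E
```

```text
[470. 265.] [32. 68.] 90.0 z.018 box [[0.36, -0.519], [0.355, -0.751], [0.248, -0.743], [0.253, -0.513]] z.08 c [ 0.305 -0.612]
[282.5 248.1] [76.6 67.8] 2.0 z.018 box [[0.269, 0.139], [0.499, 0.129], [0.483, -0.133], [0.254, -0.12]] z.08 c [ 0.374 -0.   ]
[183.5 199. ] [22. 23.] 90.0 z.018 box [[0.591, 0.382], [0.589, 0.303], [0.512, 0.302], [0.514, 0.381]] z.08 c [0.544 0.326]
[377.3 196.5] [33.  44.7] 69.4 z.018 box [[0.574, -0.235], [0.625, -0.382], [0.517, -0.417], [0.466, -0.271]] z.08 c [ 0.537 -0.318]
[452.8 201.5] [65.4 47.9] 49.1 z.018 box [[0.556, -0.451], [0.663, -0.582], [0.487, -0.72], [0.383, -0.589]] z.08 c [ 0.515 -0.567]
[299.5 166.5] [31. 31.] 90.0 z.018 box [[0.712, -0.007], [0.71, -0.115], [0.6, -0.112], [0.603, -0.005]] z.08 c [ 0.644 -0.061]
[410.8 150.8] [25.5 34.6] 79.4 z.018 box [[0.738, -0.383], [0.758, -0.503], [0.669, -0.515], [0.649, -0.395]] z.08 c [ 0.69  -0.436]
[215.5 142. ] [22. 21.] 90.0 z.018 box [[0.79, 0.269], [0.788, 0.196], [0.71, 0.196], [0.711, 0.269]] z.08 c [0.735 0.22 ]
```

View pics/crop.png

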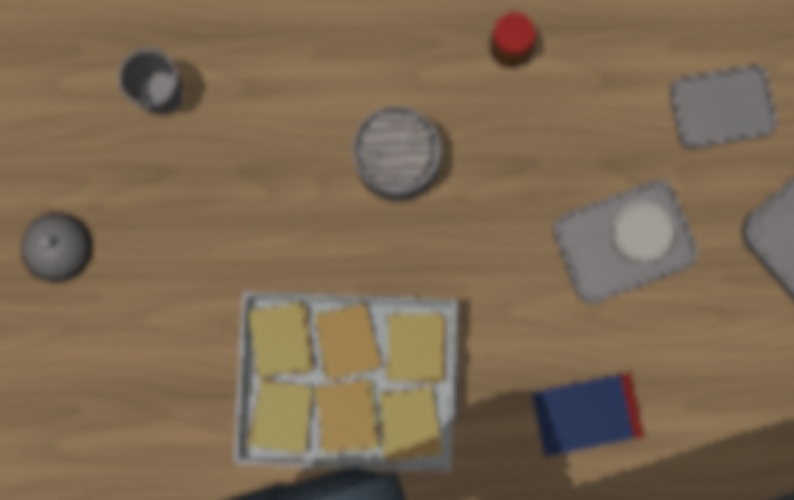

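The crop confirms it. The tray at px (377,196) with the white-lidded tub measures about 155x114 mm at mask edges, which matches 150x110. The others measure 122x90 and 225x170. Next I'll get exact tin, canister and tub geometry.

```bash
cat > meas.py <<'E'
from h import *
def fixed():
    p=cam('top'); im=cv2.imread('pics/avg.png'); g=cv2.cvtColor(im,cv2.COLOR_BGR2HSV)[...,1].astype(float)
    pts=[]
    for c in range(255,316):
        col=g[205:225,c]; i=np.argmax(col<70); 
        a,b=col[i-1],col[i]; pts.append(onz(p,(c,205+i-1+(a-70)/(a-b)),.08))
    L=[]
    for r in range(222,262):
        row=g[r,238:256]; i=np.argmax(row<70);a,b=row[i-1],row[i]; L.append(onz(p,(238+i-1+(a-70)/(a-b),r),.08))
    return np.array(pts),np.array(L)
if __name__=='__main__':
    pts,L=fixed(); k=np.polyfit(pts[:,1],pts[:,0],1);res=pts[:,0]-np.polyval(k,pts[:,1])
    k=np.polyfit(pts[abs(res)<.002,1],pts[abs(res)<.002,0],1)
    kl=np.polyfit(L[:,0],L[:,1],1)
    print('far wall x=%.4f at y=0 slope %.4f'%(k[1],k[0]),'yaw',np.degrees(np.arctan(-k[0])),'res',res.std(),'left wall yaw',np.degrees(np.arctan(kl[0])),'y at x=.4',np.polyval(kl,.4))
    p=cam('top')
    im=cv2.imread('pics/avg.png');hsv=cv2.cvtColor(im,cv2.COLOR_BGR2HSV)
    m=((hsv[...,2]>150)&(hsv[...,1]<60)).astype(np.uint8); m[:,:360]=0;m[:,400:]=0;m[:175]=0;m[215:]=0
    M=cv2.moments(m,True);uv=(M['m10']/M['m00'],M['m01']/M['m00']);print('tub',uv,M['m00'],onz(p,uv,.058))
    # canister & bell extents
    print('can left/right/top edges z.08',onz(p,(284,166.5),.08),onz(p,(315,166.5),.08),onz(p,(299.5,151),.08))
    # side view: bell knob
E
python3 meas.py
python3 - <<'E'
from h import *
im=cv2.imread('pics/side0.png');t=cv2.imread('pics/avg.png')
a=cv2.resize(im[285:345,265:335],(560,480),interpolation=cv2.INTER_CUBIC)
b=cv2.resize(t[184:214,168:198],(240,240),interpolation=cv2.INTER_CUBIC)
o=np.zeros((480,800,3),np.uint8);o[:,:560]=a;o[:240,560:]=b
b=cv2.resize(t[150:184,284:318],(240,240),interpolation=cv2.INTER_CUBIC);o[240:,560:]=b
cv2.imwrite('pics/bell.png',o)
E
```

```text
far wall x=0.4854 at y=0 slope 0.0590 yaw -3.375615040822391 res 0.0002883661242286119 left wall yaw -3.519438080452682 y at x=.4 0.1229458293937232
tub (383.5532786885246, 193.27868852459017) 244.0 [ 0.55061645 -0.34202429]
can left/right/top edges z.08 [ 0.64566031 -0.00932431] [ 0.6433159  -0.11300847] [ 0.69733484 -0.06217599]
```

View pics/bell.png

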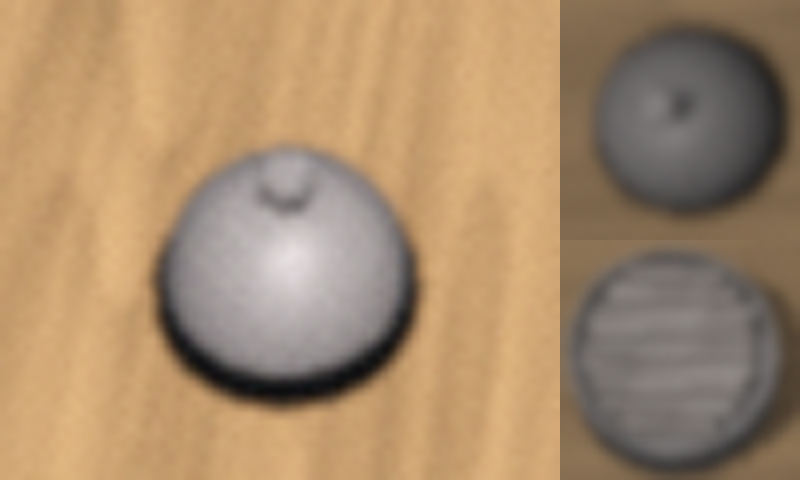

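The bell knob shows at side px (300.8,305.5) and top px (180.5,197). The tin yaw is -3.4° and the gap centreline is about x = 0.545 + 0.059y. I'll move above the point behind the tray's rear edge with the fingers half open.

```bash
python3 - <<'E'
from h import *
o1,d1=ray(cam('top'),(180.5,196.9));o2,d2=ray(cam('side'),(300.8,305.5))
s=np.linalg.lstsq(np.c_[d1,-d2],o2-o1,rcond=None)[0];print('knob',o1+s[0]*d1,o2+s[1]*d2,onz(cam('top'),(180.5,196.9),.06),onz(cam('side'),(300.8,305.5),.06))
E
python3 -m crank '[[[24,13.6,-10],6.9],[[24,13.6,-12],6.9],[[24,13.6,-13],6.9],[[24,13.6,-13],6.9],[[24,13.6,-13],6.9],[[24,13.6,-13],6.9],[[24,13.6,-13],6.9],[[24,13.6,-12],6.9],[[24,13.6,-12],6.9],[[24,13.6,-12],6.9],[[24,13.6,-12],6.9],[[23,13.4,-12],6.8],[[0,0,0],0],[[0,0,0],0]]' 105 20
python3 - <<'E'
from h import *
o=env.observe();print(o['t'],o['ee_pos'],o['tool_rot'],o['finger_gap'])
im=save('wrist','w1');t=save('top','t10')
cv2.imwrite('pics/v1.png',np.vstack([im[:,:,::-1],cv2.resize(t[130:230,330:490],(640,400))[:,:,::-1]])[:,:])
v=cv2.imread('pics/v1.png');cv2.imwrite('pics/v1.png',cv2.resize(v,(480,600)))
E
```

```text
knob [0.55363745 0.34127069 0.05957696] [0.55381402 0.34126995 0.05959958] [0.55358276 0.34115398] [0.55376409 0.34159579]
t: 1.47
ee_pos: [0.5782, -0.417, 0.0999]
tool_rot: [-179.9, -0.1, 109.3]
ft_force: [-0.7, 0.2, 0.0]
finger_gap: 0.0502
finger_force: 0.0
1.4667 [ 0.57815009 -0.41695767  0.09993945] [-1.79931235e+02 -1.08526024e-01  1.09338363e+02] 0.05016635460211591
```

View pics/v1.png

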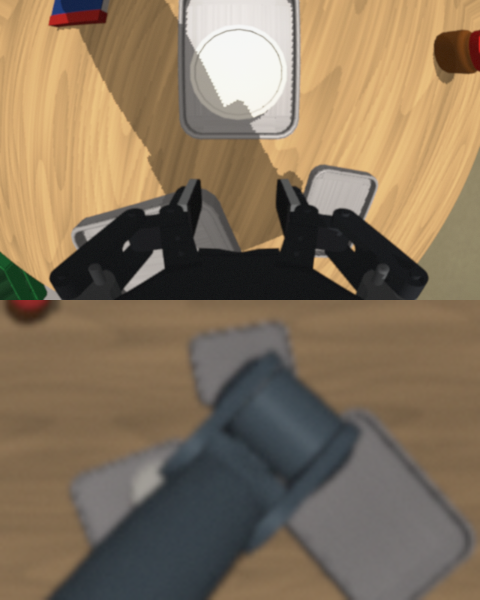

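The wrist view shows the tray centred ahead (rim corners at 182 and 298, fingers at 195 and 285) and squared to the fingers. The knob triangulates to (0.5537, 0.3414, 0.060). Now I'll descend and make contact.

```bash
cat >> h.py <<'E'
def wpix(p,X):
    f=200/np.tan(np.radians(p['fov_y'])/2)
    c=(np.atleast_2d(X)-np.array(p['xyz']))@R.from_euler('xyz',p['attitude'],degrees=True).as_matrix()
    x,y,z=c[:,0],-c[:,1],-c[:,2]; r=np.hypot(x,y); th=np.arctan2(r,z)
    return np.c_[p['cx']+f*th*x/r,p['cy']+f*th*y/r].astype(np.float32)
def tray(name,ss=range(15,60,4)):
    """tray side edges seen by the wrist camera; s = mm ahead of TCP along tool x, lateral + = world right(+x)"""
    o=env.observe();p=cam('wrist');im=save('wrist',name)
    g=cv2.GaussianBlur(cv2.cvtColor(im,cv2.COLOR_RGB2HSV)[...,1],(3,3),0)
    ya=np.radians(o['tool_rot'][2]);f=np.array([np.cos(ya),np.sin(ya)]);r=np.array([f[1],-f[0]])
    l=np.arange(-75,75.1,.5);rows=[]
    for s in ss:
        P=np.c_[o['ee_pos'][:2]+s/1e3*f+l[:,None]/1e3*r,np.full(len(l),.018)]
        uv=wpix(p,P); v=cv2.remap(g,uv[:,0].copy(),uv[:,1].copy(),cv2.INTER_LINEAR,borderValue=255).ravel()
        k=v<70; inn=np.abs(l)<40
        a=l[(l<-40)&~k]; b=l[(l>40)&~k]
        rows.append((s,a.max() if len(a) else np.nan,b.min() if len(b) else np.nan))
    q=np.array(rows); print('t',round(o['t'],2),'tcp',np.round(o['ee_pos'],4),'yaw',round(o['tool_rot'][2],1),'F',np.round(o['ft_force'],1))
    print(q.T)
    w=q[np.abs(q[:,2]-q[:,1]-110)<6]
    if len(w)>2:
        c=(w[:,1]+w[:,2])/2; m,b=np.polyfit(w[:,0],c,1); ty=o['tool_rot'][2]-90-np.degrees(np.arctan(m))
        C=o['ee_pos'][:2]+(86*f+(86*m+b)*r)/1e3
        print('tray yaw %.1f; lateral at contact %.1f; centre if touching'%(ty,11*m+b),np.round(C,4),'off centreline mm %.1f'%(1e3*(C[0]-.5445-.059*C[1])))
E
python3 -m crank '[[[0,0,-5],0],[[0,0,-8],0],[[0,0,-8],0],[[0,0,-8],0],[[0,0,-8],0],[[0,0,-8],0],[[0,0,-8],0],[[0,0,-8],0],[[0,0,-8],0],[[0,0,-5],0],[[0,0,-3],0],[[0,0,0],0]]'
python3 -c "
from h import *
tray('w2')"
python3 -m crank '[[[-0.7,1.9,0],0],[[-0.7,1.9,0],0],[[-0.7,1.9,0],0],[[-0.7,1.9,0],0],[[-0.7,1.9,0],0],[[-0.7,1.9,0],0],[[0,0,0],0]]'
python3 -c "
from h import *
tray('w3')"
```

```text
t: 2.57
ee_pos: [0.5774, -0.4179, 0.0233]
tool_rot: [-180.0, -0.1, 109.3]
ft_force: [0.6, -0.3, -0.6]
finger_gap: 0.0503
finger_force: 0.0
t 2.57 tcp [ 0.5774 -0.4179  0.0233] yaw 109.3 F [ 0.6 -0.3 -0.6]
[[ 15.   19.   23.   27.   31.   35.   39.   43.   47.   51.   55.   59. ]
 [-40.5 -40.5 -43.5 -48.5 -51.5 -53.  -53.5 -53.5 -53.5 -53.5 -53.5 -53.5]
 [ 40.5  40.5  46.5  52.   54.5  56.5  57.   57.   57.   57.   57.   57. ]]
tray yaw 19.0; lateral at contact 1.5; centre if touching [ 0.5509 -0.3361] off centreline mm 26.2
t: 3.2
ee_pos: [0.5736, -0.4069, 0.0246]
tool_rot: [180.0, 0.0, 109.3]
ft_force: [-0.2, -1.5, 0.7]
finger_gap: 0.0507
finger_force: 0.3
t 3.2 tcp [ 0.5736 -0.4069  0.0246] yaw 109.3 F [-0.2 -1.5  0.7]
[[ 15.   19.   23.   27.   31.   35.   39.   43.   47.   51.   55.   59. ]
 [-46.  -49.5 -52.5 -53.5 -54.  -53.5 -53.5 -53.5 -53.5 -53.5 -53.5 -53.5]
 [ 49.   53.   55.5  56.5  57.5  57.   57.   57.   57.   57.   57.   57. ]]
tray yaw 18.9; lateral at contact 1.5; centre if touching [ 0.5471 -0.325 ] off centreline mm 21.8
```

```bash
python3 -m crank '[[[-0.6,2,0],-0.2],[[-1,3.5,0],-0.5],[[-1.6,5,0],-0.8],[[-1.6,5,0],-0.8],[[-1.6,5,0],-0.8],[[-1.6,5,0],-0.8],[[-1.6,5,0],-0.8],[[-1.6,5,0],-0.8],[[-1.6,5,0],-0.8],[[-1.6,5,0],-0.8],[[-1,3,0],-0.4],[[-0.4,1,0],-0.2]]'
python3 -c "
from h import *
tray('w4')"
```

```text
t: 4.25
ee_pos: [0.5578, -0.357, 0.0245]
tool_rot: [180.0, 0.0, 101.6]
ft_force: [1.4, -3.6, 1.1]
finger_gap: 0.0502
finger_force: 1.3
t 4.25 tcp [ 0.5578 -0.357   0.0245] yaw 101.6 F [ 1.4 -3.6  1.1]
[[ 15.   19.   23.   27.   31.   35.   39.   43.   47.   51.   55.   59. ]
 [-46.  -50.  -52.5 -53.5 -54.  -54.  -54.  -54.  -54.  -53.5 -53.5 -53.5]
 [ 49.   53.   55.5  56.5  57.   57.   57.   57.   57.   57.   57.   57. ]]
tray yaw 11.1; lateral at contact 1.3; centre if touching [ 0.5425 -0.2723] off centreline mm 14.0
```

```bash
python3 -m crank '[[[-0.6,2,0],-0.3],[[-1.2,4,0],-0.6],[[-1.7,5,0],-0.8],[[-1.7,5,0],-0.8],[[-1.7,5,0],-0.8],[[-1.7,5,0],-0.8],[[-1.7,5,0],-0.8],[[-1.7,5,0],-0.8],[[-1.7,5,0],-0.8],[[-1.7,5,0],-0.8],[[-1.2,3,0],-0.5],[[-0.4,1,0],-0.2]]'
python3 -c "
from h import *
tray('w5')"
```

```text
t: 5.3
ee_pos: [0.5407, -0.3068, 0.0243]
tool_rot: [-180.0, -0.0, 93.6]
ft_force: [0.9, -2.5, 1.4]
finger_gap: 0.0506
finger_force: 1.4
t 5.3 tcp [ 0.5407 -0.3068  0.0243] yaw 93.6 F [ 0.9 -2.5  1.4]
[[ 15.   19.   23.   27.   31.   35.   39.   43.   47.   51.   55.   59. ]
 [-45.5 -49.5 -52.5 -53.5 -54.  -53.5 -53.5 -53.5 -53.5 -53.5 -53.5 -53.5]
 [ 49.   53.   55.5  56.5  57.   57.   57.   57.   57.   57.   57.   57. ]]
tray yaw 3.1; lateral at contact 1.4; centre if touching [ 0.5374 -0.2208] off centreline mm 5.9
```

```bash
python3 -m crank '[[[-0.6,2,0],-0.3],[[-1.3,4,0],-0.6],[[-1.7,5,0],-0.8],[[-1.7,5,0],-0.8],[[-1.7,5,0],-0.9],[[-1.7,5,0],-0.9],[[-1.7,5,0],-0.9],[[-1.6,5,0],-0.8],[[-1.0,4,0],-0.5],[[-0.3,1,0],-0.2],[[0,0,0],0]]'
python3 -c "
from h import *
tray('w6')
o=env.observe();p=cam('wrist');im=cv2.imread('pics/w6.png')
# bird's-eye at z=.08 for tin/canister rims, 1 px = .5 mm
t=save('top','t6');print(p['xyz'])
a=cv2.resize(im,(600,375));b=cv2.resize(t[140:290,230:430][:,:,::-1],(300,225));b=np.hstack([b,cv2.resize(cv2.imread('pics/t6.png')[:,:],(300,225))])
cv2.imwrite('pics/v2.png',np.vstack([a,b]))"
```

```text
t: 6.27
ee_pos: [0.5271, -0.2656, 0.024]
tool_rot: [-179.9, -0.1, 86.9]
ft_force: [1.1, 1.3, 0.3]
finger_gap: 0.0504
finger_force: 0.1
t 6.27 tcp [ 0.5271 -0.2656  0.024 ] yaw 86.9 F [1.1 1.3 0.3]
[[ 15.   19.   23.   27.   31.   35.   39.   43.   47.   51.   55.   59. ]
 [-45.5 -49.5 -52.  -53.  -54.  -53.5 -53.5 -54.  -53.5 -53.5 -53.5 -53.5]
 [ 48.5  53.   55.5  56.5  57.5  57.   57.   57.   57.   57.   57.   57. ]]
tray yaw -3.1; lateral at contact 1.7; centre if touching [ 0.5335 -0.1798] off centreline mm -0.4
[ 0.53160554 -0.19577818  0.14989465]
```

View pics/v2.png

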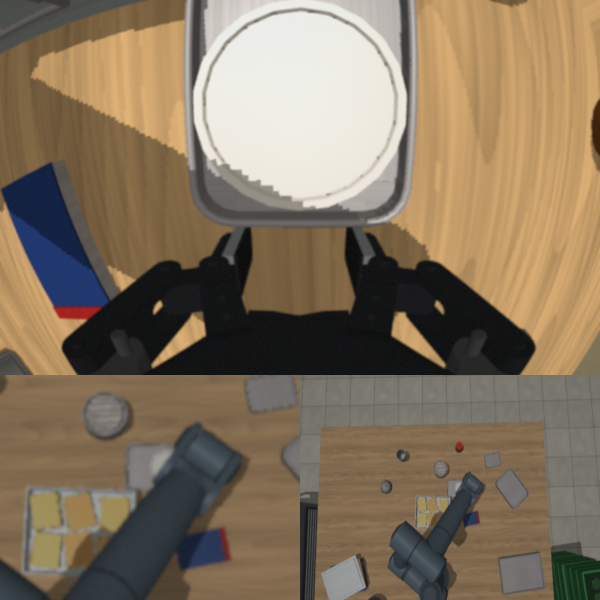

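The wrist view shows the tray squared ahead of the fingers (edges at 188 and 415), the tub upright with its lid centre at (300,105), and the book clear of the fingers. I'll push gently into the gap.

```bash
python3 -m crank '[[[0.1,2,0],-0.2],[[0.2,3,0],-0.1],[[0.2,4,0],0],[[0.2,4,0],0],[[0.2,4,0],0],[[0.2,4,0],0],[[0.2,4,0],0],[[0.2,4,0],0],[[0.2,4,0],0],[[0.2,4,0],0],[[0.1,2,0],0],[[0,1,0],0]]'
python3 -c "
from h import *
tray('w7')"
```

```text
t: 7.37
ee_pos: [0.5295, -0.2261, 0.0243]
tool_rot: [180.0, 0.0, 86.6]
ft_force: [0.2, -2.1, -1.4]
finger_gap: 0.0502
finger_force: 0.7
t 7.37 tcp [ 0.5295 -0.2261  0.0243] yaw 86.6 F [ 0.2 -2.1 -1.4]
[[ 15.   19.   23.   27.   31.   35.   39.   43.   47.   51.   55.   59. ]
 [-45.5 -49.5 -52.  -53.  -54.  -54.  -53.5 -53.5 -53.5 -53.5 -53.5 -53.5]
 [ 49.   53.   55.5  56.5  57.5  57.   57.   57.   57.   57.   57.   57. ]]
tray yaw -3.5; lateral at contact 1.7; centre if touching [ 0.5364 -0.1403] off centreline mm 0.2
```

```bash
python3 -m crank '[[[0.1,2,0],0],[[0.2,3,0],0],[[0.2,4,0],0],[[0.2,4,0],0],[[0.3,4,0],0],[[0.2,4,0],0],[[0.3,4,0],0],[[0.2,4,0],0],[[0.3,4,0],0],[[0.2,4,0],0],[[0.1,2,0],0],[[0.1,1,0],0]]'
python3 -c "
from h import *
tray('w8')
l=np.arange(-80,80,.5)
o=env.observe();p=cam('wrist');im=cv2.imread('pics/w8.png');t=save('top','t8');s=save('side','s8')
v=np.vstack([cv2.resize(im,(480,300)),cv2.resize(s[110:290,200:420][:,:,::-1],(367,300))[:, :367] if 0 else cv2.resize(s[130:270,220:444][:,:,::-1],(480,300))]);cv2.imwrite('pics/v3.png',v)"
```

```text
t: 8.42
ee_pos: [0.532, -0.1861, 0.0244]
tool_rot: [180.0, 0.0, 86.6]
ft_force: [-0.4, -3.0, 0.1]
finger_gap: 0.0505
finger_force: 1.1
t 8.42 tcp [ 0.532  -0.1861  0.0244] yaw 86.6 F [-0.4 -3.   0.1]
[[ 15.   19.   23.   27.   31.   35.   39.   43.   47.   51.   55.   59. ]
 [-45.5 -49.5 -52.5 -53.5 -54.  -53.5 -53.5 -53.5 -54.  -54.  -53.5   nan]
 [ 48.5  53.   55.5  56.5  57.5  57.   57.   57.   57.   57.   57.   57. ]]
tray yaw -3.5; lateral at contact 1.6; centre if touching [ 0.5388 -0.1004] off centreline mm 0.3
```

View pics/v3.png

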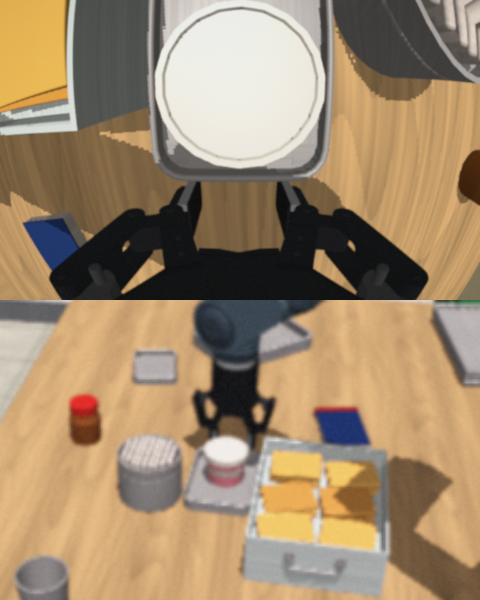

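The wrist view shows wood on both sides of the tray in the gap (tin wall at 148, canister at 340), with the tub upright. The finger knuckles look wider than the gap, though. I'll measure their width and height before they reach the walls.

```bash
python3 - <<'E'
from h import *
p=cam('side')
im=cv2.imread('pics/s8.png');hsv=cv2.cvtColor(im,cv2.COLOR_BGR2HSV);m=hsv[...,2]<70
def ony(uv,y):
    o,d=ray(p,uv);return o+d*(y-o[1])/d[1]
for r in range(156,200,2):
    c=np.where(m[r,300:360])[0]+300
    if len(c): a,b=ony((c[0]-.5,r),-.186),ony((c[-1]+.5,r),-.186); print(r,c[0],c[-1],'z %.3f x %.3f..%.3f w %.0f'%(a[2],b[0],a[0],1e3*(a[0]-b[0])))
E
```

```text
156 320 339 z 0.185 x 0.497..0.564 w 67
158 320 340 z 0.177 x 0.493..0.564 w 71
160 320 339 z 0.169 x 0.496..0.564 w 68
162 320 339 z 0.162 x 0.496..0.564 w 68
164 319 339 z 0.154 x 0.495..0.567 w 72
166 319 339 z 0.146 x 0.495..0.567 w 72
168 319 339 z 0.138 x 0.495..0.567 w 72
170 319 338 z 0.130 x 0.498..0.566 w 69
172 318 339 z 0.121 x 0.494..0.570 w 76
174 311 340 z 0.111 x 0.490..0.594 w 104
176 311 347 z 0.103 x 0.465..0.594 w 129
178 311 347 z 0.095 x 0.465..0.594 w 129
180 312 346 z 0.087 x 0.468..0.590 w 123
182 312 346 z 0.079 x 0.467..0.590 w 123
184 312 345 z 0.070 x 0.470..0.590 w 120
186 313 344 z 0.062 x 0.473..0.587 w 113
188 314 344 z 0.054 x 0.473..0.583 w 110
190 317 343 z 0.046 x 0.476..0.572 w 96
192 318 339 z 0.038 x 0.490..0.568 w 79
194 337 338 z 0.035 x 0.493..0.500 w 7
196 337 338 z 0.027 x 0.492..0.500 w 7
198 337 338 z 0.018 x 0.492..0.499 w 7
```

The knuckles span about 120 mm at z≈75 mm, so they would hit the walls. I'll back off 4 mm, close to about 18 mm (about 90 mm overall), centre on the tray and go on.

```bash
python3 -m crank '[[[0,-2,0],0],[[0,-3,0],0],[[0.5,0,0],0],[[0.6,0,0],0],[[0.5,0,0],0],[[0,0,0],0],[[0,0,0],0],[[0,0,0],0]]' 200
python3 -m crank '[[[0.1,2,0],0],[[0.1,2,0],0],[[0.1,2,0],0],[[0.2,3,0],0],[[0.2,4,0],0],[[0.3,4,0],0],[[0.2,4,0],0],[[0.2,4,0],0],[[0.2,4,0],0],[[0.2,3,0],0],[[0.1,2,0],0],[[0,1,0],0]]'
python3 -c "
from h import *
tray('w9');save('side','s9')"
```

```text
t: 9.23
ee_pos: [0.5335, -0.1914, 0.0243]
tool_rot: [-180.0, -0.0, 86.6]
ft_force: [0.6, 0.5, -0.7]
finger_gap: 0.0188
finger_force: 0.0
t: 10.23
ee_pos: [0.5354, -0.1561, 0.0243]
tool_rot: [180.0, -0.0, 86.6]
ft_force: [-0.8, -1.7, -0.7]
finger_gap: 0.0184
finger_force: 0.8
t 10.23 tcp [ 0.5354 -0.1561  0.0243] yaw 86.6 F [-0.8 -1.7 -0.7]
[[ 15.   19.   23.   27.   31.   35.   39.   43.   47.   51.   55.   59. ]
 [-47.  -51.5 -54.5 -55.    nan   nan   nan   nan   nan   nan   nan   nan]
 [ 47.   51.   54.   55.   55.5  55.5  55.5  55.5  55.5  55.5  55.5  55.5]]
```

```bash
python3 -m crank '[[[0.1,2,0],0],[[0.2,3,0],0],[[0.2,4,0],0],[[0.3,4,0],0],[[0.2,4,0],0],[[0.2,4,0],0],[[0.3,4,0],0],[[0.2,4,0],0],[[0.2,4,0],0],[[0.3,4,0],0],[[0.2,4,0],0],[[0.2,4,0],0],[[0.1,2,0],0],[[0.1,1,0],0]]'
python3 -c "
from h import *
tray('w10');save('side','s10')"
```

```text
t: 11.5
ee_pos: [0.5382, -0.1081, 0.0243]
tool_rot: [180.0, 0.0, 86.6]
ft_force: [-0.1, -2.1, -0.2]
finger_gap: 0.0186
finger_force: 1.0
t 11.5 tcp [ 0.5382 -0.1081  0.0243] yaw 86.6 F [-0.1 -2.1 -0.2]
[[ 15.   19.   23.   27.   31.   35.   39.   43.   47.   51.   55.   59. ]
 [-47.  -51.5   nan   nan   nan   nan   nan   nan   nan   nan   nan   nan]
 [ 47.   51.   54.   55.   55.5  55.5  55.5  55.5   nan   nan   nan   nan]]
```

```bash
python3 -m crank '[[[0.1,2,0],0],[[0.2,3,0],0],[[0.2,4,0],0],[[0.3,4,0],0],[[0.2,4,0],0],[[0.2,4,0],0],[[0.3,4,0],0],[[0.2,4,0],0],[[0.2,4,0],0],[[0.3,4,0],0],[[0.2,4,0],0],[[0.2,4,0],0],[[0.3,4,0],0],[[0.2,4,0],0],[[0.2,4,0],0],[[0.1,2,0],0],[[0.1,1,0],0]]'
python3 -c "
from h import *
tray('w11')"
python3 -m crank '[[[0.1,2,0],0],[[0.2,3,0],0],[[0.2,4,0],0],[[0.3,4,0],0],[[0.2,4,0],0],[[0.2,4,0],0],[[0.3,4,0],0],[[0.2,4,0],0],[[0.2,4,0],0],[[0.3,4,0],0],[[0.2,4,0],0],[[0.2,4,0],0],[[0.3,4,0],0],[[0.2,4,0],0],[[0.2,4,0],0],[[0.1,3,0],0],[[0.1,2,0],0],[[0,1,0],0]]'
python3 -c "
from h import *
tray('w12')"
```

```text
t: 13.02
ee_pos: [0.5417, -0.0481, 0.0243]
tool_rot: [-180.0, 0.0, 86.6]
ft_force: [0.2, -2.5, -0.8]
finger_gap: 0.0186
finger_force: 0.9
t 13.02 tcp [ 0.5417 -0.0481  0.0243] yaw 86.6 F [ 0.2 -2.5 -0.8]
[[ 15.   19.   23.   27.   31.   35.   39.   43.   47.   51.   55.   59. ]
 [-47.  -51.5   nan   nan   nan   nan   nan   nan   nan   nan   nan   nan]
 [ 47.5  51.5  54.   55.   55.5  55.5  55.5  55.5  55.5  55.5  55.5  55.5]]
t: 14.57
ee_pos: [0.5451, 0.0149, 0.0243]
tool_rot: [-180.0, -0.0, 86.6]
ft_force: [-0.5, -2.5, 0.1]
finger_gap: 0.0186
finger_force: 0.9
t 14.57 tcp [0.5451 0.0149 0.0243] yaw 86.6 F [-0.5 -2.5  0.1]
[[ 15.   19.   23.   27.   31.   35.   39.   43.   47.   51.   55.   59. ]
 [-47.5 -51.5   nan   nan   nan   nan   nan   nan   nan   nan   nan   nan]
 [ 47.5  51.5  54.   55.   55.5  55.5  55.5  55.5  55.5  55.5  55.5  55.5]]
```

The tray's rear rim is at y≈0.026 and the canister ends at about -0.01, so the whole tray is through. I'll back off, lift, shut the fingers and go above the bell.

```bash
python3 -m crank '[[[-0.1,-2,0],0],[[-0.2,-4,0],0],[[-0.2,-4,0],0],[[-0.2,-3,0],0],[[0,0,6],0],[[0,0,12],0],[[0,0,15],0],[[0,0,15],0],[[0,0,15],0],[[0,0,15],0],[[0,0,15],0],[[0,0,12],0],[[0,0,8],0],[[0,0,0],0]]' 
python3 -m crank '[[[0.5,10,0],0],[[0.5,20,0],0],[[0.5,25,0],0],[[0.7,28,0],0],[[0.7,28,0],0],[[0.7,28,0],0],[[0.7,28,0],0],[[0.7,28,0],0],[[0.7,28,0],0],[[0.7,28,0],0],[[0.7,28,0],0],[[0.7,28,0],0],[[0.7,20,0],0],[[0.5,10,0],0],[[0,3,0],0],[[0,0,0],0],[[0,0,0],0]]' 255
python3 -c "
from h import *
o=env.observe();print(o['ee_pos'],(np.array([.5537,.3414,.08])-o['ee_pos'])*1e3,o['finger_gap'])"
```

```text
t: 15.78
ee_pos: [0.5459, 0.0013, 0.1399]
tool_rot: [179.8, 0.0, 86.6]
ft_force: [0.4, -0.6, -0.2]
finger_gap: 0.0187
finger_force: 0.0
t: 17.2
ee_pos: [0.5532, 0.3408, 0.1366]
tool_rot: [-179.9, 0.0, 86.5]
ft_force: [-0.7, -0.3, 0.2]
finger_gap: 0.0001
finger_force: 0.0
[0.55318695 0.34076839 0.13664487] [  0.51305289   0.63161344 -56.64486634] 6.343260048439495e-05
```

```bash
python3 -m crank '[[[0.2,0.2,-4],0],[[0.2,0.2,-8],0],[[0,0.2,-8],0],[[0,0,-8],0],[[0,0,-8],0],[[0,0,-6],0],[[0,0,-4],0],[[0,0,-2],0],[[0,0,0],0]]'
python3 -c "
from h import *
o=env.observe();print(o['ee_pos'],o['ft_force'])
im=save('wrist','w13');s=save('side','s13')
v=np.vstack([cv2.resize(im,(480,300)),cv2.resize(s[240:340,240:400],(480,300))]);cv2.imwrite('pics/v4.png',v[:,:,::-1])"
```

```text
t: 17.95
ee_pos: [0.5536, 0.3421, 0.0886]
tool_rot: [-180.0, 0.0, 86.6]
ft_force: [-0.1, 0.9, -1.1]
finger_gap: -0.0001
finger_force: 0.0
[0.55362174 0.34205856 0.08861706] [-0.05246442  0.86177727 -1.08729756]
```

View pics/v4.png

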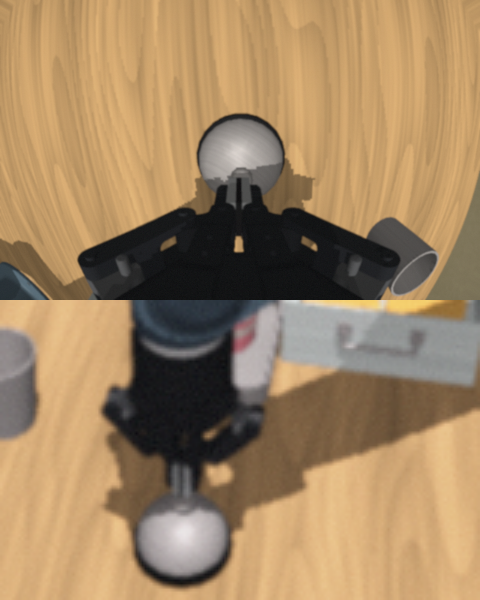

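The shut fingertips stand right over the knob (wrist px (240,170)), laterally centred on the dome, and the tumbler is clear. Pressing down slowly.

```bash
python3 -m crank '[[[0,0,-2],0],[[0,0,-2],0],[[0,0,-2],0],[[0,0,-2],0],[[0,0,-2],0],[[0,0,-2],0],[[0,0,-1],0],[[0,0,0],0],[[0,0,0],0]]'
python3 -m crank '[[[0,0,-1],0],[[0,0,-1],0],[[0,0,-1],0],[[0,0,0],0],[[0,0,0],0]]'
```

```text
t: 18.8
ee_pos: [0.5539, 0.3422, 0.0764]
tool_rot: [-180.0, 0.0, 86.6]
ft_force: [-1.0, -0.6, 1.2]
finger_gap: 0.0002
finger_force: 0.6
t: 19.22
ee_pos: [0.554, 0.3422, 0.0735]
tool_rot: [180.0, -0.0, 86.6]
ft_force: [-0.7, -0.3, 3.3]
finger_gap: 0.0001
finger_force: 1.2
```

Contact is made and the spring force is rising. I'll press on to the hard stop.

```bash
python3 -m crank '[[[0,0,-1],0],[[0,0,-1],0],[[0,0,0],0],[[0,0,0],0]]'
python3 -m crank '[[[0,0,-0.5],0],[[0,0,-0.5],0],[[0,0,0],0],[[0,0,0],0]]'
```

```text
t: 19.55
ee_pos: [0.5541, 0.3423, 0.072]
tool_rot: [180.0, -0.0, 86.6]
ft_force: [-1.7, 0.2, 6.2]
finger_gap: 0.0001
finger_force: 3.0
t: 19.88
ee_pos: [0.5542, 0.3423, 0.0719]
tool_rot: [180.0, -0.0, 86.6]
ft_force: [-2.9, -1.5, 10.7]
finger_gap: -0.0002
finger_force: 5.2
```

The knob is at its hard stop: z stalls at 0.072 and the force is 10.7 N, well past the 3.2 N needed. I'll release, rise clear and check.

```bash
python3 -m crank '[[[0,0,2],0],[[0,0,3],0],[[0,0,6],0],[[0,0,10],0],[[0,0,15],0],[[0,0,15],0],[[0,0,15],0],[[0,0,15],0],[[0,0,15],0],[[0,0,10],0],[[0,0,5],0],[[0,0,0],0],[[0,0,0],0]]'
python3 -c "
from h import *
s=save('side','s14');t=save('top','t14')
v=np.vstack([cv2.resize(s[110:390,180:500],(480,420)),cv2.resize(t[120:240,160:479],(480,180))]);cv2.imwrite('pics/v5.png',v[:,:,::-1])"
```

```text
t: 20.97
ee_pos: [0.5537, 0.3421, 0.1812]
tool_rot: [-180.0, 0.0, 86.6]
ft_force: [-0.4, 0.1, -0.3]
finger_gap: 0.0
finger_force: 0.0
```

View pics/v5.png

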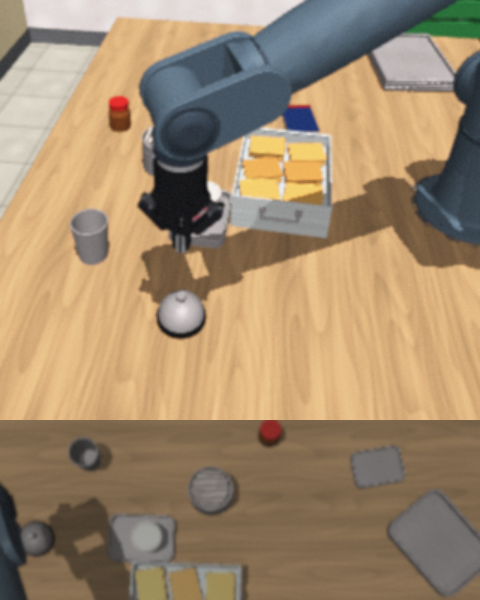

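The top view shows the tray with its upright tub at (142,538), entirely left of the canister (211,490). The tumbler, jar and bell look undisturbed, and the knob is up. Handing in.

```bash
python3 -c "
from workcell import job
print(job.sign_off())"
```

```text
the job is handed in; nothing more can be done
None
```

The tray with its upright tub was slid through the gap and sits wholly on the bell's side of the canister; the bell was then pressed to its stop and released, and the job was handed in at about 21 s.

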